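# Let one portion pot out of a spring-feed tray and stop it with the other finger

## Task

Let the low pot out of its lane of the two-lane spring-feed tray: with one fingertip press that lane's release key down, and with the other finger block the pot as the spring shoots it out, before it slides off the open front ledge. Keep the key down until the pot has come to rest on the ledge in front of its lane, clear of the stop, then take the hand away so that the key and stop come back up and the pot is left standing there. Only block the pot, do not lift it, and leave the tall pot, the other lane's key and everything else on the table alone.

Things in the scene. Friction and masses are not known exactly. Their poses are not given: they have to be found in the camera images.
- tray: Two-lane spring-feed tray of bright steel with clear lane walls, fixed on the table, 285 mm long, 140 mm wide without its keys. Origin on the table under the stop line, midway between the lanes; x points from the open front to the closed back, y to the left lane as seen from the robot's side, z up. Deck top 45 mm above the table, from x = -125 mm (open front edge) to +160 mm.
- lane_left (a point): Point on the deck in the middle of the left lane at its stop: tray x = 0, y = +34 mm. Lane 62 mm wide between clear walls 39 mm high (x > 0). The stop is a steel plate 3 mm thick rising 9 mm above the deck. Behind it stands the pot, pressed on it by a grey spring paddle (about 3 N) that follows a freed pot to x = -6 mm and no farther.
- lane_right (a point): The same for the right lane, at tray x = 0, y = -34 mm.
- ledge (a point): Middle of the front ledge on the deck: tray x = -60 mm, y = 0. The ledge is the level, slippery deck (friction about 0.2) from the stops to the open front edge, 125 mm, with a lip 6 mm high along each side (y = +-66 to 70 mm) and a rib 6 mm wide and high in the middle. A freed pot comes out at about 0.8 m/s and slides off the front unless blocked.
- key_left_top (a point): Centre of the top of the left lane's release key, a level steel plate 50 mm (tray x) by 24 mm (tray y) beside the ledge, at tray x = -85 mm, y = +90 mm: 56 mm sideways of the lane's centre line. Its top is 26 mm above the deck when up, 14 mm when fully down (the point moves with it). Below it is its fixed dark housing, 64 x 34 mm, its top 4 mm above deck level.
- key_right_top (a point): The same for the right lane's release key, at tray x = -85 mm, y = -90 mm.
- key_left (a joint): How far the left key is pressed: 0 up, 0.012 m fully down. Key and stop of a lane are one sprung piece: the stop sinks with the key, frees the pot at about 9 mm, and both spring back up when let go. Pressing takes about 2 N at first and 4 N fully down.
- key_right (a joint): The same for the right key and the right lane's stop.
- low_pot: The low pot: white plastic portion pot with white snap lid, round, 58 mm across and 42 mm high, about 110 g. Origin at the centre of its underside, z up. It starts behind the stop of the left or the right lane, on the deck, origin at tray x = +31 mm. Standing on the ledge just clear of the stop, its origin is at tray x = -31 mm and its front at -60 mm.
- tall_pot: The tall pot in the other lane: the same pot, 58 mm across, but 66 mm high, about 160 g. Origin at the centre of its underside. To be left where it is.
- spare_pot: Another low white pot, 58 mm across and 42 mm high, standing on the table beside the tray. Origin at the centre of its underside. Bystander.
- ramekin: White china dip bowl, 72 mm across and 38 mm high, on the table beside the tray. Origin at the centre of its underside. Bystander.
- water: Clear water bottle, 64 mm across and 200 mm high, upright. Origin at the centre of its underside. Bystander.
- spice_jar: Glass jar with a screw cap, 56 mm across and 100 mm high, upright. Origin at the centre of its underside. Bystander.
- dairy_tub: Large white dairy tub with lid, 132 mm across and 116 mm high. Origin at the centre of its underside. Bystander.
- spoon: Steel serving spoon, 260 mm long, lying on the table along its x axis. Origin under its middle. Bystander.
Mind the look-alikes: they are no part of the job. Leave any black look-alike of the low_pot alone.

How it is judged:
By the outcome, as a careful person would: the job done as asked, in the order asked, and still so for the second after the job is handed in, with the robot touching nothing.
It also fails if it takes over 32 s, if anything falls off the work surface, if the arm or the gripper's body presses on something with over 40 N, if the wrist force passes 120 N, or if a joint passes its speed limit or range.

## Robot

A 6-joint arm with a two-finger parallel gripper is mounted at the origin on the work surface. World frame = base frame: x ahead of the robot, y to its left, z up, the work surface at z = 0. Lengths are in m, angles in rad, forces in N, time in s.
With the tool pointing down it reaches from about 0.3 to 0.775 m from the base axis. Payload 14.6 kg.
Tool frame: the origin (TCP) lies at the very end of the fingers, on their centre line; the grasp point (between the pads) lies 19 mm behind it; z points along the fingers, y is the line along which they close (so a half turn about z gives the same grasp; the last joint's range is limited). The gripper opens to 94 mm and grips with 3 to 60 N. Pads are 16 mm wide; open, the fingers measure 119 mm over their backs; the gripper's body (75 mm by 177 mm) begins 78 mm behind the grasp point.
Start: joints at [1.263, 0.3, 1.521, -0, 1.321, -0.067], TCP at [0.131, 0.534, 0.205] pointing down, gripper open.
Joint ranges: [-3.03, 3.03], [-0.79, 2.21], [0.23, 2.52], [-1.04, 4.18], [0, 3.07], [-2.55, 2.55]. Speed limits (rad/s): [2.22, 2.22, 2.57, 3.14, 3.14, 3.14].

## Interface

Orientations are given as [roll, pitch, yaw] about the fixed x, y, z axes, in that order (R = Rz(yaw) Ry(pitch) Rx(roll)).
In Python, from station import ctrl, cams gives the robot as it stands. The module is installed in compiled form; this text tells all that it offers.
- The arm moves only by the tool arm_command, never from a script. Its argument "plan" is a list that holds one entry, the list of rows, each a list of 7 numbers: the shift along the tool's x, y, z in parts of the range, where 1.0 means 1000 mm, then the turn, a rotation vector about the tool's x, y, z in parts of the range, where 1.0 means pi rad, then the closure, from -1 (fully open) to 1 (shut). A call has 1 to 12 rows; each row is the pose to reach, as a shift and turn from the pose commanded when the call began, along the tool's axes at that moment; what a row does not reach only later rows make up. A row lasts 1/10 s, in which the tool goes at most 50 mm and 8.59 degrees, less where a joint would pass 70% of its speed; a pose out of reach is approached as far as the arm can. Shift and turn numbers lie between -1 and 1, and a call with a number outside is refused. A call with a gripper value outside its range is refused whole. The fingers move at their own pace and stop on an object; "squeeze" is the grip in N (left out, the last holds). Time passes only in rows, so rows that repeat a pose let the fingers close. It gives the time, the measured TCP pose, the force, the opening and the grip force at its end, in the units of the state.
- ctrl.get_obs(): the state, without advancing time (a new reading comes with each control period).
- cams.camera(name): name is "scene" or "top" or "wrist"; returns (picture, depth): 480x640x3 uint8, blue, green, red; 480x640 float32, m along the optical axis (not along the pixel's ray), 0 where there is no reading.
- cams.camera_info(name): a dict with "fx", "fy", "cx", "cy" (pixels), "world_to_cam" (4x4, takes a point from world to camera coordinates). Camera axes: x right, y down, z forward; pixel columns grow to the right and rows downward; lengths in m; the calibration is good to about 2 mm. A picture is of the moment at which its call begins: read the wrist's pose just before it. camera_info takes no time and is no camera call; for the wrist camera it gives the pose at the moment of the call.
- ctrl.hand_in(): hands the job in; it is judged then, once.
The state is a dict: "time_s": time; "qpos": joint angles; "joint_vel": joint speeds; "tau": joint torques, N m; "ee_pos": TCP position; "eef_rot": TCP orientation; "force": force on the tool from outside, world axes, zero at the start; "moment": the same for the moment, N m; "grip_width": finger opening in m; "grip_force": force on a finger pad.
Only numpy, scipy, OpenCV 4.12 (cv2) and the standard library are available. Lean on these libraries where they do the work, as an engineer would, in place of code of your own. Each camera call takes 0.05 s, during which the arm holds its last target. There are 200 camera calls.

## Working session

There is one attempt and no reset: what is moved stays moved. The work goes in short steps, Python scripts to look and compute and a tool call to move; the robot and the scene stay as the last step left them, time stands still between calls to the robot, and variables do not carry over. Pictures are saved under pics/ and viewed, at most 10 in all, crops included, and the job is handed in when it is done.

Besides the shell and the picture viewer there is one more tool, called after "Call:" as a command line: name --argument value ..., lists and objects as JSON in quotes. arm_command: Moves the arm, as the interface text tells. Its arguments: {"type":"object","properties":{"plan":{"type":"array"},"squeeze":{"type":"number"}},"required":["plan"]}

```bash
mkdir -p pics
python3 - <<'E'
from station import ctrl,cams
import cv2,numpy as np
o=ctrl.get_obs();print(o['time_s'],o['ee_pos'],o['eef_rot'],o['grip_width'])
for n in('scene','top'):
    p,d=cams.camera(n);i=cams.camera_info(n)
    cv2.imwrite(f'pics/{n}0.png',p);np.savez(f'{n}0.npz',p=p,d=d,**{k:np.array(v) for k,v in i.items()})
    print(n,i)
E
```

```text
0.0 [0.13107301 0.53388388 0.20488391] [-3.14044610e+00 -9.32609617e-05  2.90078654e+00] 0.09417398307729888
scene {'fx': 555.5373061930363, 'fy': 555.5373061930363, 'cx': 318.23909616079777, 'cy': 240.26864568166133, 'world_to_cam': array([[-0.82126142,  0.57054043,  0.00364717,  0.45493623],
       [ 0.46244358,  0.66937885, -0.58144466, -0.2331399 ],
       [-0.33417902, -0.47583146, -0.81357778,  1.59129083],
       [ 0.        ,  0.        ,  0.        ,  1.        ]])}
top {'fx': 445.6931974150896, 'fy': 445.6931974150896, 'cx': 312.7084143803616, 'cy': 233.53979773310562, 'world_to_cam': array([[ 0.02496121, -0.99966608,  0.00668403, -0.02813012],
       [-0.99601895, -0.02544138, -0.08543416,  0.57903424],
       [ 0.08557568, -0.00452488, -0.9963214 ,  1.32215113],
       [ 0.        ,  0.        ,  0.        ,  1.        ]])}
```

View pics/top0.png

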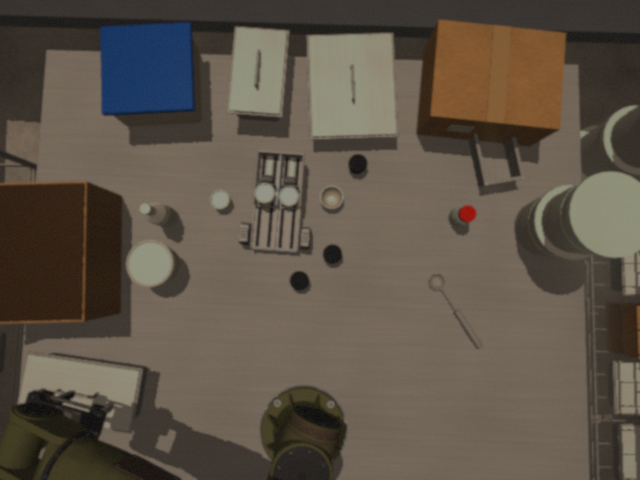

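View pics/scene0.png

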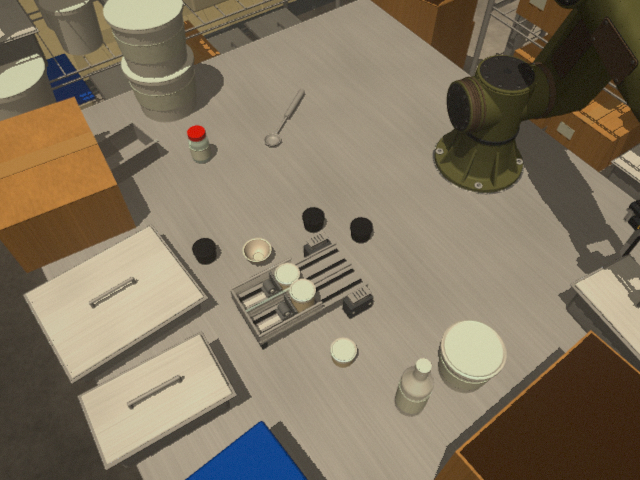

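The top view shows the tray at cols 250–310, rows 150–255, with its keys at (244,233) and (305,237). The pots are at (265,193) and (289,196). The scene view suggests the left-lane pot (302,292) is the tall one. I'll measure to confirm.

```bash
cat > h.py <<'E'
import numpy as np
def load(n):
    z=np.load(n);return z['p'],z['d'],z
def pts(d,z):
    v,u=np.mgrid[:480,:640]
    c=np.stack([(u-z['cx'])/z['fx']*d,(v-z['cy'])/z['fy']*d,d],-1)
    W=np.linalg.inv(z['world_to_cam']);return c@W[:3,:3].T+W[:3,3]
E
python3 - <<'E'
from h import *
import cv2
p,d,z=load('top0.npz');P=pts(d,z)
for u,v in((265,193),(289,196),(244,233),(305,237),(220,200),(333,254),(300,281),(277,220),(288,225),(265,215)):
    print((u,v),np.round(np.median(P[v-1:v+2,u-1:u+2].reshape(-1,3),0),4))
a=cv2.resize(p[140:265,220:350],None,fx=6,fy=4.75 and 6,interpolation=cv2.INTER_CUBIC)
a=cv2.convertScaleAbs(a,alpha=1.6)
hgt=cv2.applyColorMap(np.clip(P[140:265,220:350,2]*2500,0,255).astype(np.uint8),cv2.COLORMAP_JET)
cv2.imwrite('pics/c1.png',cv2.resize(np.hstack([a[::2,::2],cv2.resize(hgt,None,fx=3,fy=3,interpolation=0)]),None,fx=1,fy=1))
E
```

```text
(265, 193) [0.6853 0.1261 0.1074]
(289, 196) [0.6819 0.0585 0.0865]
(244, 233) [0.5723 0.1875 0.069 ]
(305, 237) [0.5647 0.0089 0.0712]
(220, 200) [0.672  0.2669 0.0416]
(333, 254) [ 0.5186 -0.0753  0.0411]
(300, 281) [0.4364 0.0206 0.0405]
(277, 220) [0.6154 0.0942 0.0461]
(288, 225) [0.6015 0.0609 0.0451]
(265, 215) [0.6297 0.1305 0.0459]
```

View pics/c1.png

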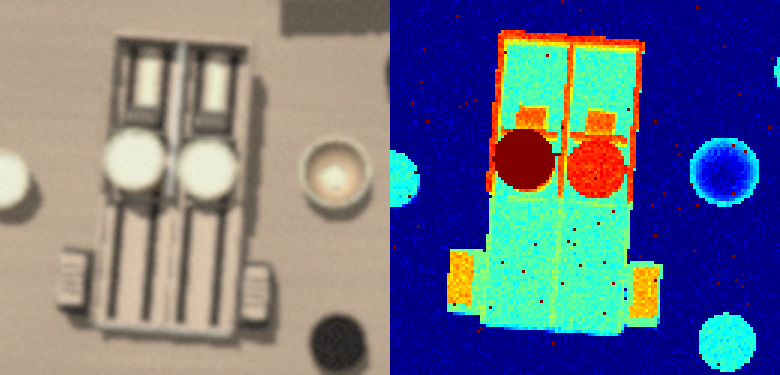

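The crop shows the left pot (height ≈ 0.11) is tall and the right one (≈ 0.087) is low. So the right lane is the one to release, with its key at top-view pixel (305,237). Next I'll fit the tray pose from the blob centroids.

```bash
cat > fit.py <<'E'
from h import *
import cv2
p,d,z=load('top0.npz');P=pts(d,z)
def blob(u,v,lo,hi,r=14):
    m=np.zeros((480,640),np.uint8);s=np.s_[v-r:v+r,u-r:u+r]
    m[s]=((P[s][...,2]>lo)&(P[s][...,2]<hi))
    n,l,st,c=cv2.connectedComponentsWithStats(m,connectivity=4)
    k=1+np.argmax(st[1:,4]);q=P[l==k]
    r=cv2.minAreaRect(q[:,:2].astype(np.float32)*1000)
    return q.mean(0),r,len(q)
T=[(31,34),(31,-34),(-85,90),(-85,-90)];W=[]
for (u,v,lo,hi) in((265,193,.1,.12),(289,196,.081,.095),(244,233,.062,.078),(305,237,.062,.078)):
    c,r,n=blob(u,v,lo,hi);W.append(c[:2]);print(np.round(c,4),n,r)
T=np.array(T)/1000.;W=np.array(W)
Tc=T-T.mean(0);Wc=W-W.mean(0)
th=np.arctan2((Tc[:,0]*Wc[:,1]-Tc[:,1]*Wc[:,0]).sum(),(Tc*Wc).sum())
R=np.array([[np.cos(th),-np.sin(th)],[np.sin(th),np.cos(th)]]);t=W.mean(0)-R@T.mean(0)
print('th',th,'t',t,'res mm',np.round((W-(T@R.T+t))*1000,1))
# deck outline
s=np.s_[140:265,220:350];m=(np.abs(P[s][...,2]-.045)<.006)
L=(P[s][...,:2]-t)@R; k=m&(abs(L[...,1])<.06)&(L[...,0]<0); x=L[...,0][k]; y=L[...,1][k]
print('front x',np.round([np.percentile(x[(y>a)&(y<a+.02)],0.5)for a in(-.06,-.03,.01,.04)],4),'deck z',np.median(P[s][...,2][k]))
tgt=R@np.array([-.076,-.062])+t;print('target',tgt,'yaw',th)
E
python3 fit.py
```

```text
[0.686  0.1281 0.1098] 325 ((685.9948120117188, 128.3783721923828), (56.73194885253906, 54.768550872802734), 45.801387786865234)
[0.685  0.0559 0.0856] 360 ((690.7352905273438, 55.68536376953125), (64.52923583984375, 71.83140563964844), 87.41670989990234)
[0.5742 0.1901 0.0709] 139 ((574.0103149414062, 190.0581817626953), (23.61781120300293, 49.64616012573242), 85.65585327148438)
[0.5648 0.0106 0.071 ] 141 ((565.0975341796875, 10.434968948364258), (23.92070960998535, 48.804073333740234), 87.53236389160156)
th -0.0573812829069761 t [0.65447463 0.09463923] res mm [[-1.4  1.3]
 [ 1.6 -3. ]
 [-0.6  0.7]
 [ 0.4  1. ]]
front x [-0.1264 -0.1248 -0.1266 -0.1261] deck z 0.04512389639011016
target [0.57504402 0.03709986] yaw -0.0573812829069761
```

Dropping the low-pot blob, which is contaminated by the wall, gives tray yaw ≈ -0.052 and origin ≈ (0.654, 0.096). The hand centre target is (0.575, 0.038).

The rows are not in the units I measure in: shifts go in shares of 1000 mm and turns go in shares of pi rad. I convert before sending: -549 mm / 1000 = -0.549, -504 mm / 1000 = -0.504, -0.16 rad / 3.1416 = -0.0509.

Call:
arm_command --plan '[[[-0.045,-0.031,0,0,0,-0.0064,0],[-0.092,-0.063,0,0,0,-0.0127,0.07],[-0.137,-0.094,0,0,0,-0.0191,0.07],[-0.183,-0.125,0.01,0,0,-0.0255,0.07],[-0.229,-0.157,0.02,0,0,-0.0318,0.07],[-0.275,-0.188,0.03,0,0,-0.0382,0.07],[-0.32,-0.219,0.04,0,0,-0.0446,0.07],[-0.366,-0.25,0.045,0,0,-0.0509,0.07],[-0.412,-0.282,0.045,0,0,-0.0573,0.07],[-0.458,-0.313,0.045,0,0,-0.0602,0.07],[-0.504,-0.345,0.045,0,0,-0.0602,0.07],[-0.549,-0.376,0.045,0,0,-0.0602,0.07]]]'

```text
time_s: 1.3
ee_pos: [0.53, 0.0874, 0.1607]
eef_rot: [-3.142, -0.0, 3.09]
force: [-0.3, 1.3, 0.0]
grip_width: 0.0438
grip_force: 0.0
```

Run:
```python
from station import ctrl,cams
import cv2,numpy as np
for n in('wrist','top'):
    o=ctrl.get_obs();i=cams.camera_info(n);p,d=cams.camera(n)
    cv2.imwrite(f'pics/{n}1.png',cv2.convertScaleAbs(p,alpha=1.5));np.savez(f'{n}1.npz',p=p,d=d,**{k:np.array(v) for k,v in i.items()})
o=ctrl.get_obs();print(o)
```

```text
{'time_s': 1.4, 'qpos': array([ 9.14854312e-02,  3.15165281e-01,  1.60999469e+00, -6.26966503e-04,
        1.21687996e+00, -1.42274361e+00]), 'joint_vel': array([ 0.08661768, -0.04539792,  0.07429932,  0.01665728, -0.0047512 ,
        0.07952289]), 'tau': array([ -3.76567259, -51.1627686 , -36.08234882,  -0.21939924,
         0.12351092,  -1.22800067]), 'ee_pos': array([0.53129915, 0.08533606, 0.16023275]), 'eef_rot': array([-3.14094509e+00, -3.55706733e-04,  3.08524268e+00]), 'force': array([-0.19382653,  0.20165229,  0.50951776]), 'moment': array([0.00962974, 0.02864066, 0.0092418 ]), 'grip_force': 0.0, 'grip_width': 0.04362650783903378}
```

View pics/wrist1.png

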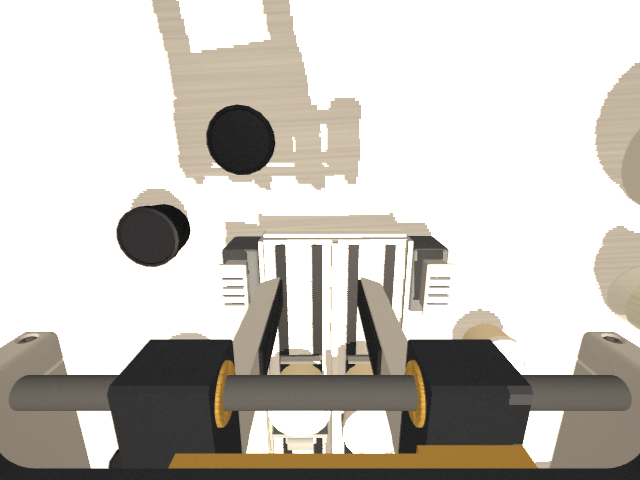

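The wrist view shows both keys, at (233,285) and (437,285), the front edge at row 237 and the fingers over the ledge. I'll refine the tray pose from its depth.

Run:
```python
from h import *
import cv2
p,d,z=load('wrist1.npz');P=pts(d,z);
th=-.052;t=np.array([.6542,.0959])
R=np.array([[np.cos(th),-np.sin(th)],[np.sin(th),np.cos(th)]])
L=(P[...,:2]-t)@R*1000;Z=P[...,2]*1000
C=[]
for s in(1,-1):
    m=(abs(L[...,0]+85)<35)&(abs(L[...,1]*s-90)<20)&(Z>64)&(Z<78)&(d>0)
    n,l,st,c=cv2.connectedComponentsWithStats(m.astype(np.uint8),connectivity=4)
    k=1+np.argmax(st[1:,4]);q=L[l==k];C.append(q)
    print('key',s,len(q),'x',np.percentile(q[:,0],[1,99]).round(1),'y',np.percentile(q[:,1],[1,50,99]).round(1),'z',np.median(Z[l==k]))
m=(abs(Z-45)<4)&(abs(L[...,1])<60)&(d>0)&(L[...,0]<-90)
x=L[...,0][m];y=L[...,1][m]
print('front',[ (a,np.percentile(x[(y>a)&(y<a+20)],1).round(1)) for a in range(-60,60,20)],'deckz',np.median(Z[m]))
m=(abs(L[...,0]+108)<12)&(Z>41)&(Z<54)&(abs(L[...,1])<80)&(d>0)
print('lip y',np.percentile(L[...,1][m],[.5,99.5]).round(1))
# low pot lid
m=(abs(L[...,0]-31)<34)&(abs(L[...,1]+34)<34)&(Z>83)&(Z<92)&(d>0)
print('lowpot',m.sum(),L[m].mean(0), 'Z',np.median(Z[m]))
```

```text
key 1 1459 x [-108.5  -60. ] y [76.2 87.6 99.6] z 70.75484390287073
key -1 1418 x [-107.9  -59.2] y [-103.1  -91.4  -79.7] z 70.65342088146335
front [(-60, np.float64(-218.5)), (-40, np.float64(-123.3)), (-20, np.float64(-123.5)), (0, np.float64(-123.5)), (20, np.float64(-123.6)), (40, np.float64(-123.5))] deckz 44.803614527956
lip y [-79.2  79.3]
lowpot 1312 [ 44.02073709 -35.89059036] Z 85.39180018317072
```

In the tool's units: 60 mm / 1000 = 0.06, 50 mm / 1000 = 0.05.

Call:
arm_command --plan '[[[-0.023,-0.023,0,0,0,0,0.07],[-0.047,-0.046,0.02,0,0,0,0.07],[-0.047,-0.046,0.05,0,0,0,0.07],[-0.047,-0.046,0.06,0,0,0,0.07],[-0.047,-0.046,0.06,0,0,0,0.07],[-0.047,-0.046,0.06,0,0,0,0.07],[-0.047,-0.046,0.06,0,0,0,0.07]]]'

```text
time_s: 2.1
ee_pos: [0.574, 0.0415, 0.1025]
eef_rot: [3.141, 0.002, 3.091]
force: [-0.5, -0.4, 0.1]
grip_width: 0.0438
grip_force: 0.0
```

Run:
```python
from station import ctrl,cams
import cv2,numpy as np
n='scene'
p,d=cams.camera(n);i=cams.camera_info(n);np.savez('scene2.npz',p=p,d=d,**{k:np.array(v) for k,v in i.items()})
cv2.imwrite('pics/s2.png',cv2.resize(cv2.convertScaleAbs(p[180:360,210:410],alpha=1.3),None,fx=3,fy=3,interpolation=2))
o=ctrl.get_obs();print(o['time_s'],o['ee_pos'],o['eef_rot'],o['force'],o['grip_width'],o['joint_vel'].round(3))
```

```text
2.15 [0.57397639 0.04139865 0.10240556] [3.14148276e+00 2.02674243e-03 3.09045623e+00] [ 0.57355833  0.0457555  -0.27968015] 0.04369322024380196 [-0.002  0.005  0.002 -0.    -0.002 -0.002]
```

View pics/s2.png

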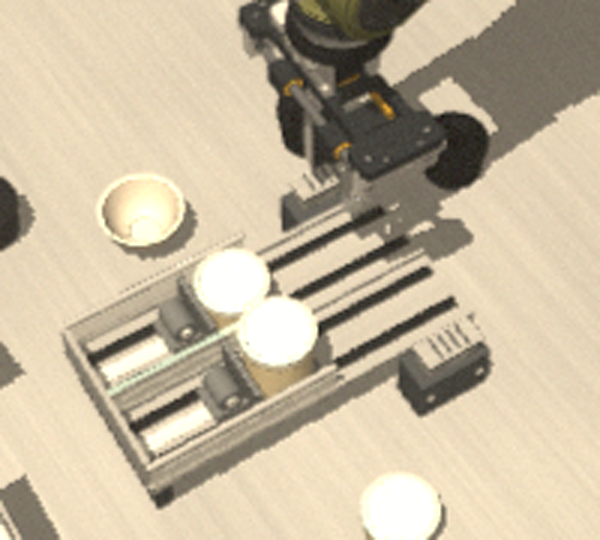

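The scene crop shows the right finger above the right key and the other over the right lane's ledge. The pose is about 4 mm off in y and 2 mm in x, so I'll correct that and go down close to the key.

In the tool's units: 26 mm / 1000 = 0.026, 15 mm / 1000 = 0.015.

Call:
arm_command --plan '[[[-0.002,-0.004,0.015,0,0,0,0.07],[-0.002,-0.004,0.026,0,0,0,0.07],[-0.002,-0.004,0.026,0,0,0,0.07],[-0.002,-0.004,0.026,0,0,0,0.07],[-0.002,-0.004,0.026,0,0,0,0.07]]]'

```text
time_s: 2.65
ee_pos: [0.5755, 0.0369, 0.0752]
eef_rot: [-3.142, 0.0, 3.09]
force: [-0.2, 0.5, -0.5]
grip_width: 0.0433
grip_force: 0.0
```

Run:
```python
from h import *
from station import ctrl,cams
import cv2
o=ctrl.get_obs();n='wrist';i=cams.camera_info(n);p,d=cams.camera(n)
z={k:np.array(v) for k,v in i.items()};np.savez('wrist3.npz',p=p,d=d,**z)
print(o['time_s'],o['ee_pos'],o['eef_rot'],o['force'],o['grip_width'])
P=pts(d,z);th=-.052;t=np.array([.655,.0948])
R=np.array([[np.cos(th),-np.sin(th)],[np.sin(th),np.cos(th)]])
print('tcp tray',(o['ee_pos'][:2]-t)@R*1000)
L=(P[...,:2]-t)@R*1000;Z=P[...,2]*1000
for s in(1,-1):
    m=(abs(L[...,0]+85)<35)&(abs(L[...,1]*s-90)<20)&(Z>64)&(Z<73)&(d>0)
    if m.sum()>20:
        q=L[m];print('key',s,len(q),np.percentile(q,[1,99],axis=0).round(1),np.median(Z[m]))
cv2.imwrite('pics/w3.png',cv2.convertScaleAbs(p,alpha=.8))
```

```text
2.65 [0.5755348  0.03686969 0.07522255] [-3.14158919e+00  3.64458326e-04  3.08978152e+00] [-0.18439798  0.52545111 -0.53497708] 0.043337698252838584
tcp tray [-76.3467697  -61.98233628]
key 1 3421 [[-109.    77. ]
 [ -60.3  100.6]] 70.77307565373148
key -1 2263 [[-108.7 -102.1]
 [ -60.5  -78.7]] 70.64781291617625
```

View pics/w3.png

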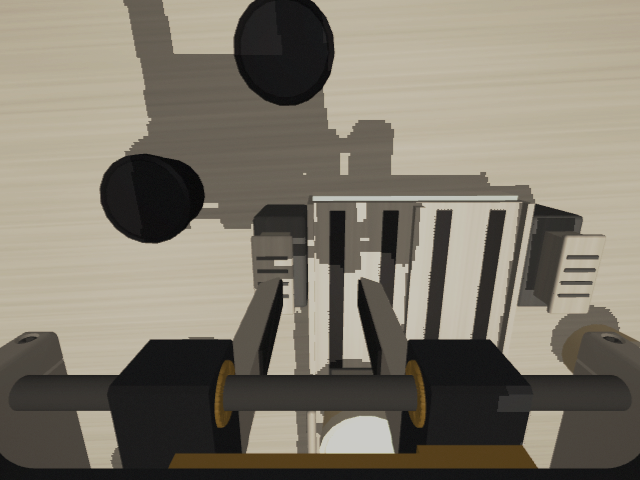

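The wrist view shows the right finger over the key at (272,285) and the other in the middle of the right lane. TCP is at tray (-76, -62) as intended. Now I'll press and hold.

In the tool's units: 17 mm / 1000 = 0.017, 10 mm / 1000 = 0.01.

Call:
arm_command --plan '[[[0,0,0.01,0,0,0,0.07],[0,0,0.017,0,0,0,0.07],[0,0,0.017,0,0,0,0.07],[0,0,0.017,0,0,0,0.07],[0,0,0.017,0,0,0,0.07],[0,0,0.017,0,0,0,0.07],[0,0,0.017,0,0,0,0.07],[0,0,0.017,0,0,0,0.07]]]'

```text
time_s: 3.5
ee_pos: [0.576, 0.0368, 0.0589]
eef_rot: [-3.141, 0.002, 3.09]
force: [-3.4, -1.0, 14.8]
grip_width: 0.0437
grip_force: 7.4
```

```bash
cat > chk.py <<'E'
from h import *
from station import ctrl,cams
import cv2,sys
n=sys.argv[1]
p,d=cams.camera(n);i=cams.camera_info(n)
cv2.imwrite(f'pics/{sys.argv[2]}.png',cv2.resize(cv2.convertScaleAbs(p[180:360,210:410],alpha=1.3),None,fx=3,fy=3,interpolation=2) if n=='scene' else p)
z={k:np.array(v) for k,v in i.items()};P=pts(d,z);th=-.052;t=np.array([.655,.0948])
R=np.array([[np.cos(th),-np.sin(th)],[np.sin(th),np.cos(th)]])
L=(P[...,:2]-t)@R*1000;Z=P[...,2]*1000
m=(L[...,0]>-125)&(L[...,0]<64)&(abs(L[...,1]+34)<31)&(Z>85)&(Z<90)&(p.min(-1)>90)
if m.sum():print('lid',m.sum(),np.percentile(L[m],[2,50,98],axis=0).round(1))
o=ctrl.get_obs();print(o['time_s'],o['ee_pos'],o['force'],o['moment'],o['grip_width'],o['grip_force'])
E
python3 chk.py scene s4
```

```text
lid 114 [[-63.7 -61.7]
 [-35.2 -30.2]
 [ 14.7  -5.9]]
3.55 [0.57595836 0.03681738 0.05891755] [-3.13485668 -0.61872366 14.58075119] [-0.30599655  0.63334097 -0.07138083] 0.04365400364585013 7.3782766330987215
```

View pics/s4.png

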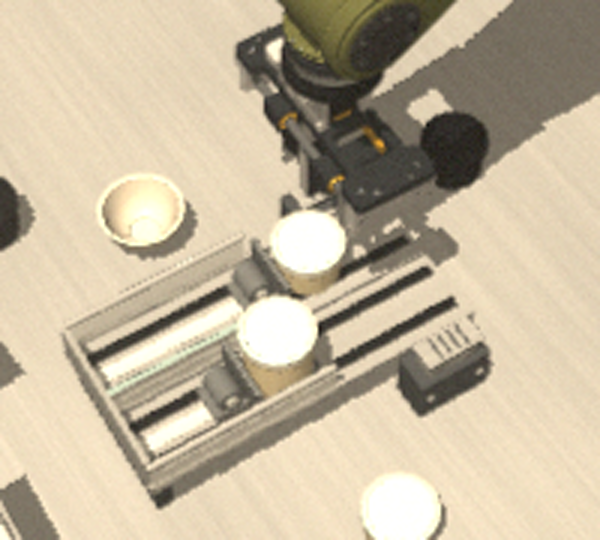

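The pot is blocked on the ledge in front of its lane. The paddle still presses it on the finger (about 3 N in x), so I'll ease the hand toward the front with the key held down until that force ends.

In the tool's units: 5 mm / 1000 = 0.005, 4 mm / 1000 = 0.004.

Call:
arm_command --plan '[[[0.001,0,0,0,0,0,0.07],[0.002,0,0,0,0,0,0.07],[0.003,0,0,0,0,0,0.07],[0.004,0,0,0,0,0,0.07],[0.005,0,0,0,0,0,0.07],[0.005,0,0,0,0,0,0.07],[0.005,0,0,0,0,0,0.07]]]'

```text
time_s: 4.25
ee_pos: [0.5718, 0.0371, 0.059]
eef_rot: [-3.142, 0.004, 3.09]
force: [4.5, 0.6, 10.3]
grip_width: 0.0437
grip_force: 5.3
```

```bash
python3 chk.py top t5; python3 chk.py scene s5
```

```text
lid 2 [[ 55.  -65. ]
 [ 57.7 -64.7]
 [ 60.4 -64.5]]
4.3 [0.5718141  0.03705669 0.05899966] [ 3.43488684 -0.60609567 10.30945941] [-0.20843652 -0.69281763  0.11812065] 0.043765500830998706 5.349445855244994
lid 106 [[-65.2 -57.1]
 [-36.2 -29.7]
 [ -8.1  -5.7]]
4.35 [0.57184682 0.03709471 0.05901833] [ 3.85561532  0.25002505 11.13500916] [-0.31766564 -0.70264259  0.0802596 ] 0.043522693979820753 5.358954397961497
```

The pot centre is now near tray x = -36.5 and the finger has come clear of it. I'll lift straight off.

In the tool's units: 190 mm / 1000 = 0.19, -150 mm / 1000 = -0.15.

Call:
arm_command --plan '[[[0.001,0,-0.008,0,0,0,0.07],[0.002,0,-0.02,0,0,0,0.07],[0.002,0,-0.045,0,0,0,0.07],[0.002,0,-0.08,0,0,0,0.07],[0.002,0,-0.12,0,0,0,0.07],[0.06,0,-0.15,0,0,0,0.07],[0.11,0.03,-0.15,0,0,0,0.07],[0.15,0.06,-0.15,0,0,0,0.07],[0.19,0.09,-0.15,0,0,0,0.07],[0.19,0.09,-0.15,0,0,0,0.07],[0.19,0.09,-0.15,0,0,0,0.07]]]'

```text
time_s: 5.45
ee_pos: [0.3835, 0.138, 0.2085]
eef_rot: [3.141, 0.0, 3.092]
force: [0.8, -0.1, 0.3]
grip_width: 0.0437
grip_force: 0.0
```

```bash
python3 chk.py scene s6; python3 chk.py top t6; sed -i "s/top0/topx/" fit.py
python3 - <<'E'
from h import *
from station import cams
p,d=cams.camera('top');i=cams.camera_info('top');P=pts(d,i)
for s in(1,-1):
    th=-.052;t=np.array([.655,.0948]);R=np.array([[np.cos(th),-np.sin(th)],[np.sin(th),np.cos(th)]])
    L=(P[...,:2]-t)@R*1000;m=(abs(L[...,0]+85)<15)&(abs(L[...,1]-90*s)<7);print('key z',s,np.median(P[m][:,2]))
E
```

```text
lid 88 [[-62.7 -59.9]
 [-35.  -34.4]
 [  2.8  -5.1]]
5.5 [0.38467517 0.1373248  0.20848084] [ 0.80994116 -0.18502899 -0.38392069] [-0.01277207 -0.05049355  0.01281766] 0.04358008965559081 0.0
lid 175 [[-64.8 -60.7]
 [-37.9 -34.1]
 [-12.5  -6.1]]
5.55 [0.38530643 0.13684401 0.20830596] [-0.07751625 -0.35862584 -0.32641868] [ 0.02993616 -0.02870741  0.01088428] 0.04366135738301864 0.0
key z 1 0.07074160149116737
key z -1 0.07121917288828161
```

View pics/s6.png

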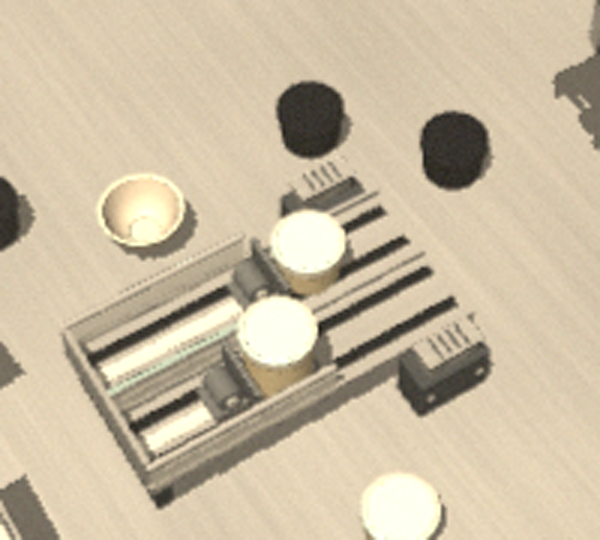

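The pot stands upright on the ledge at tray x ≈ -37. The right key is back up at 71 mm, and nothing else has moved.

```bash
python3 -c "
from station import ctrl
print(ctrl.hand_in())"
```

```text
the job is handed in; nothing more can be done
None
```

The low pot is out of the right lane and standing on the ledge clear of the stop, its key is back up, nothing else was moved, and the job is handed in.

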